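Clamp a spare roller in the bench cam clamp

TASK

Stand the tall steel roller upright in the vee of the cam clamp and let go of it. Then turn the crank gently counter-clockwise (seen from above), over the cam's nose, until the roller follower rests in the cam's flat dwell and the clamp stays tight by itself; do not force the crank on against the cam's stop pin. Leave the crank in that dwell, and do not disturb the other things on the bench.

Things in the scene. Friction and masses are not known exactly. Their poses are not given: they have to be found in the camera images.
- roller: the part to clamp: plain steel cylinder, 36 mm diameter, 65 mm tall, 0.2 to 0.33 kg, a small dark bore in its top; stands upright; origin at the centre of its underside, z along its axis. The tallest of the three loose steel parts left of the clamp
- fixture: cam clamp bolted to the bench: grey base plate 245 x 120 x 12 mm. Origin on the bench under the vertical cam shaft, x points level from the shaft to the vee, z up. Along x: steel cam (20 to 53 mm radius, up to 44 mm above the bench), brass follower roller, guide block at 66 to 100 mm (52 mm high), jaw, and the vee at 136 mm
- seat (a point): point on the vee's floor (base plate top, 12 mm above the bench) where the centre of the clamped roller's underside belongs, fixture x = 136 mm. Two flanks 120 degrees apart open towards the shaft, their tops 36 mm above the bench, 36 mm wide across; fingers closing along the fixture's y above that are clear. The open jaw stands 8 mm off a seated roller: set down 4 mm short is midway
- jaw_face (a point): centre of the flat steel jaw face (20 mm high, 26 mm wide, top 34 mm above the bench) that pushes the roller along the fixture's x into the vee. It moves 8 mm till it meets the roller; the cam acts on it through a stiff spring, so it then stands still while the cam rises on: it does not show the dwell
- jaw: the sliding jaw with its rod and follower; origin at the fixture's origin when the clamp is open, moves along the fixture's x
- crank: hand crank on the vertical cam shaft; origin on the bench plane on the shaft axis, x along the crank arm to the knob, z up. Arm 20 mm wide, 75 to 88 mm above the bench. Counter-clockwise from its start the dwell lies 1.7 to 3.4 rad away: the cam is set on the shaft at an angle that differs by up to 35 degrees either way, so the dwell's crank angle is not known beforehand
- knob_mid (a point): centre of the crank's knob: upright black cylinder, 24 mm diameter, from 87 to 132 mm above the bench, spinning freely on the arm, 85 mm from the axis. Level force at the knob: about 2 N free, rising to about 10 N before the nose with the roller clamped. Let go before the nose, it springs back and opens. Over about 30 N against the stop pin damages the cam
- shaft (a point): point on the crank's axis, 85 mm above the bench. Turning counter-clockwise: first free; then, for 60 degrees up to the cam's nose, the sprung follower resists; past the nose it draws the crank forwards; 23 degrees past the nose is the middle of the flat dwell, about 9 degrees wide either side, where it turns almost freely and stays when let go; right after it a stop pin on the cam, a hard stop
- collar: bystander: steel ring 60 mm outside diameter, 22 mm high; origin at the centre of its underside
- stud: bystander: headed steel stud standing on its 32 mm head, 52 mm tall, 16 mm shank; origin at the centre of its underside
- wrench: bystander: steel wrench 180 mm long lying flat
- can: bystander: white can 56 mm diameter, 150 mm tall
Things that resemble listed ones, but are neither listed nor needed, are in the scene too. Leave any pink or purple look-alike of the roller alone.

How it is judged:
On the way, in this order (a step that is already met when the one before it is completed fails the run):
1. the roller stands upright on the vee's floor, let go, not yet clamped (horizontal distance between roller and seat below 0.01 m and height (world z) of roller between 0.01 and 0.015 m and angle between roller's own z axis and vertical below 0.1 rad and contact force between the fingers and roller below 0.1 N and contact force between jaw and roller below 3 N), for 0.2 s.
2. the jaw clamps the roller (contact force between jaw and roller above 9 N), for 0.2 s.
At the end, for the whole second after the job is handed in: The roller stands upright (within 0.1 rad) on the vee's floor within 5 mm of the seat point, the jaw presses it with more than 9 N, and the crank, let go, stays at rest: only the flat dwell keeps it so (horizontal distance between roller and seat below 0.005 m and height (world z) of roller between 0.01 and 0.016 m and angle between roller's own z axis and vertical below 0.1 rad and contact force between jaw and roller above 9 N and angular speed of crank below 0.05 rad/s and linear speed of roller below 0.01 m/s); the robot touches nothing.
It fails at once if the cam was forced against the follower (more than 100 N between cam and follower, which takes over 30 N at the knob against the stop pin) (contact force between crank and jaw above 100 N).
It fails at once if a bystander was moved more than 30 mm (distance of any of collar, stud, wrench, can from where it was at the start of the episode above 0.03 m).
It also fails if it takes over 70 s, if anything falls off the work surface, if the arm or the gripper's body presses on something with over 40 N, if the wrist force passes 120 N, or if a joint passes its speed limit or range.

ROBOT

A 6-joint arm with a two-finger parallel gripper is mounted at the origin on the work surface. World frame = base frame: x ahead of the robot, y to its left, z up, the work surface at z = 0. Lengths are in m, angles in rad, forces in N, time in s.
With the tool pointing down it reaches from about 0.275 to 0.85 m from the base axis. Payload 5.2 kg.
Tool frame: the origin (TCP) lies on the centre line of the jaws, within the pads' length; the fingertips stand 8 mm ahead of it and the grasp point (between the pads) lies 11 mm behind it (env.tip_reach is the distance from the TCP to the fingertips, in m); z points along the fingers, y is the direction in which the jaws open and shut (so a half turn about z gives the same grasp; the last joint's range is limited). The gripper opens to 85 mm and grips with 20 to 120 N. Pads are 22 mm wide; open, the fingers measure 114 mm over their backs; the gripper's body (76 mm by 85 mm) begins 54 mm behind the grasp point. The pads swing forward as they close: fully open they stand 13 mm farther back than shut.
Start: joints at [-1.423, 0.259, 1.535, -0, 1.348, -0.203], TCP at [0.189, -0.517, 0.239] pointing down, gripper open.
Joint ranges: [-3.14, 3.14], [-0.91, 2.08], [0.19, 2.58], [-1.22, 4.36], [0.22, 2.71], [-3.12, 3.12]. Speed limits (rad/s): [2.57, 2.57, 3.14, 3.14, 3.14, 3.14].

INTERFACE

Orientations are given as a unit quaternion [w, x, y, z].
In Python, from workcell import status, read_camera, env, spotter gives the robot as it stands.
- The arm moves only by the shell command python3 -m handwheel 'ROWS'. ROWS is a JSON object of lists of equal length, an entry for each row: "claw": the finger opening in mm, from 0 to 85.4; "slide": the shift along the world's x, y, z in units of 30 mm (1.0 is 30 mm), a list of three; "delta_rot": the turn, a rotation vector about the world's x, y, z in units of 8 degrees (1.0 is 8 degrees), a list of three. In form: {"claw": [claw, ...], "slide": [[x, y, z], ...], "delta_rot": [[ax, ay, az], ...]}. A call has 1 to 8 rows; each row shifts and turns the pose as measured when the row begins; what a row does not reach is not made up. A row lasts 1/10 s, in which the tool goes at most 50 mm and 8.59 degrees, less where a joint would pass 70% of its speed; a pose out of reach is approached as far as the arm can. A call is refused whole if a number of a shift passes 1 or a number of a turn 1, either way. A call with a gripper value outside its range is refused whole. The fingers move at their own pace and stop on an object; the grip force is fixed at half the most. Time passes only in rows, so rows that do not move let the fingers close. It gives the time, the measured TCP pose, the force and the opening at its end, in the units of the state.
- status.sense(): the state, without advancing time (a new reading comes with each control period).
- read_camera(name): name is "scene" or "top" or "wrist"; returns a dict with "img" (400x640x3 uint8, red, green, blue), "z_map" (400x640 float32, m along the optical axis (not along the pixel's ray), 0 where there is no reading), "intrinsics" (3x3 intrinsics, pixels), "camera_from_world" (4x4, takes a point from world to camera coordinates). Camera axes: x right, y down, z forward; pixel columns grow to the right and rows downward; lengths in m; the calibration is good to about 2 mm. The wrist camera is an equidistant fisheye: a pixel r from the principal point sees the ray r / f radians off the axis. A picture is of the moment at which its call begins.
- env.sign_off(): hands the job in, once; it reports no verdict.
Trained networks look in the newest picture that a camera, given by its name, has taken for a name from the list of things; names that differ only in an ending like _2 or _b are one class to them, and where a whole thing is asked for, a point or a joint stands for the part that bears it (a point fixed in the world has none). Each returns a list of dicts, best first, with "score" (0 to 1); they miss things now and then, are a little off and sometimes report something else, mostly with a low value. They report only what shows in the picture. A call takes as long as a camera call. They do not tell look-alikes from the thing itself.
- spotter.silhouettes(name, camera): "region" (400x640 bool, what is visible of it).
- spotter.mark_of(name, camera): "xyz" ([x, y, z] in m, in the coordinates of the camera as it stood for that picture, good to about 4 mm: a listed point, or the origin of a listed thing).
The state is a dict: "t": time; "joint_positions": joint angles; "joint_vel": joint speeds; "tau": joint torques, N m; "tool_pos": TCP position; "orientation": TCP orientation; "force": force on the tool from outside, world axes, zero at the start; "torque": the same for the moment, N m; "grip_width": finger opening in m.
Only numpy, scipy, OpenCV 4.12 (cv2) and the standard library are available. Lean on these libraries where they do the work, as an engineer would, in place of code of your own. Each camera call takes 0.05 s, during which the arm holds its last target.

## Working session

There is one attempt and no reset: what is moved stays moved. The work goes in short steps, Python scripts to look and compute and a shell command to move; the robot and the scene stay as the last step left them, time stands still between calls to the robot, and variables do not carry over. Pictures are saved under pics/ and viewed, and the job is handed in when it is done.

```bash
ls; mkdir -p pics; cat > h.py <<'E'
import numpy as np, cv2
from workcell import status, read_camera, env, spotter
def save(n,img): cv2.imwrite('pics/'+n+'.png',cv2.cvtColor(np.ascontiguousarray(img),cv2.COLOR_RGB2BGR))
def toworld(c,p):
    T=np.linalg.inv(np.array(c['camera_from_world'])); return (T@np.append(p,1))[:3]
def px(c,w):
    p=(np.array(c['camera_from_world'])@np.append(w,1))[:3]; q=np.array(c['intrinsics'])@p; return q[:2]/q[2]
def cloud(c):
    K=np.array(c['intrinsics']); z=c['z_map']; v,u=np.mgrid[:400,:640]
    P=np.stack([(u-K[0,2])/K[0,0]*z,(v-K[1,2])/K[1,1]*z,z,np.ones_like(z)],-1)
    return (P@np.linalg.inv(np.array(c['camera_from_world'])).T)[...,:3]
E
python3 - <<'E'
from h import *
for n in ['scene','top']:
    c=read_camera(n); save(n+'0',c['img'])
    for t in ['roller','fixture','seat','jaw_face','crank','knob_mid','shaft','collar','stud','wrench','can']:
        for d in spotter.mark_of(t,n)[:3]:
            w=toworld(c,d['xyz']); print(n,t,round(d['score'],2),w.round(3),px(c,w).round())
print(status.sense())
E
```

```text
pics
scene roller 0.94 [0.49  0.462 0.001] [480. 241.]
scene roller 0.84 [ 0.485  0.38  -0.001] [447. 240.]
scene roller 0.5 [ 0.416  0.413 -0.   ] [454. 224.]
scene fixture 0.85 [ 0.548 -0.139  0.001] [245. 254.]
scene seat 0.87 [ 0.498 -0.009  0.011] [298. 239.]
scene seat 0.25 [ 0.543 -0.137 -0.001] [246. 253.]
scene jaw_face 0.5 [ 0.505 -0.032  0.029] [288. 235.]
scene crank 0.93 [ 0.544 -0.14   0.   ] [245. 253.]
scene knob_mid 0.92 [ 0.47  -0.169  0.111] [234. 200.]
scene shaft 0.69 [ 0.545 -0.133  0.085] [245. 227.]
scene collar 0.86 [0.434 0.235 0.001] [389. 227.]
scene stud 0.67 [0.542 0.257 0.   ] [403. 254.]
scene wrench 0.51 [ 0.402 -0.362  0.   ] [172. 219.]
scene can 0.85 [ 0.569 -0.395 -0.   ] [141. 260.]
top roller 0.77 [0.49  0.46  0.002] [182. 188.]
top roller 0.69 [0.489 0.378 0.005] [209. 189.]
top roller 0.62 [0.413 0.411 0.001] [197. 213.]
top fixture 0.97 [ 0.55  -0.135 -0.001] [376. 174.]
top seat 0.7 [ 0.501 -0.009  0.013] [335. 188.]
top seat 0.31 [ 0.545  0.257 -0.004] [249. 172.]
top jaw_face 0.44 [ 0.506 -0.036  0.025] [344. 186.]
top crank 0.65 [ 0.542 -
[... 358 characters left out ...]
-0.002] [462. 170.]
{'t': 1.2, 'joint_positions': array([-1.42278232e+00,  2.58604850e-01,  1.53502187e+00,  2.20830089e-05,
        1.34802647e+00, -2.02821412e-01]), 'joint_vel': array([ 0.00012875, -0.00095358,  0.00114699, -0.00063991,  0.00027738,
        0.00072749]), 'tau': array([-1.70912757e-03, -4.45947039e+01, -2.90895224e+01, -7.24890015e-04,
        1.04984189e-03, -1.66167445e-05]), 'tool_pos': array([ 0.18904147, -0.51647706,  0.23929834]), 'orientation': array([-2.99615175e-05,  9.84654152e-01,  1.74517049e-01,  1.15938935e-05]), 'force': array([ 0.18874028,  0.2342583 , -0.30437629]), 'torque': array([-0.01866556, -0.03885457, -0.00649644]), 'grip_width': 0.0850086350666939}
```

View pics/scene0.png

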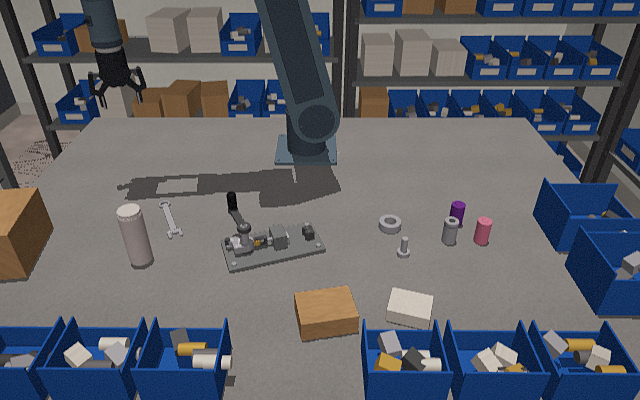

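```bash
python3 - <<'E'
from h import *
c=read_camera('scene'); a=c['img'][170:290,370:530]; save('crop0',cv2.resize(a,None,fx=5,fy=5,interpolation=2))
P=cloud(c)
t=read_camera('top'); a=t['img'][130:250,160:420]; save('crop1',cv2.resize(a,None,fx=3,fy=3,interpolation=2))
Pt=cloud(t)
for n,(x,y) in dict(A=(.49,.46),B=(.487,.379),C=(.414,.412)).items():
  for nm,Q in (('s',P),('t',Pt)):
    m=(np.hypot(Q[...,0]-x,Q[...,1]-y)<.035)&(Q[...,2]>.012)
    q=Q[m]; zt=np.percentile(q[:,2],95); top=q[q[:,2]>zt-.005]
    print(n,nm,m.sum(),zt.round(3),top[:,:2].mean(0).round(4),np.ptp(top[:,:2],axis=0).round(3),((top.max(0)+top.min(0))/2).round(4))
E
```

```text
A s 336 0.066 [0.4901 0.4614] [0.035 0.034] [0.4889 0.4618 0.0642]
A t 177 0.069 [0.4897 0.461 ] [0.033 0.033] [0.4882 0.4604 0.0678]
B s 334 0.066 [0.4909 0.3785] [0.038 0.032] [0.4894 0.3791 0.0645]
B t 170 0.069 [0.4895 0.3783] [0.033 0.033] [0.4903 0.3781 0.0696]
C s 247 0.066 [0.4187 0.413 ] [0.033 0.034] [0.4182 0.4131 0.0647]
C t 172 0.069 [0.418  0.4113] [0.033 0.032] [0.4159 0.4116 0.0681]
```

```bash
sleep 1
```

```text
(no output)
```

View pics/crop0.png

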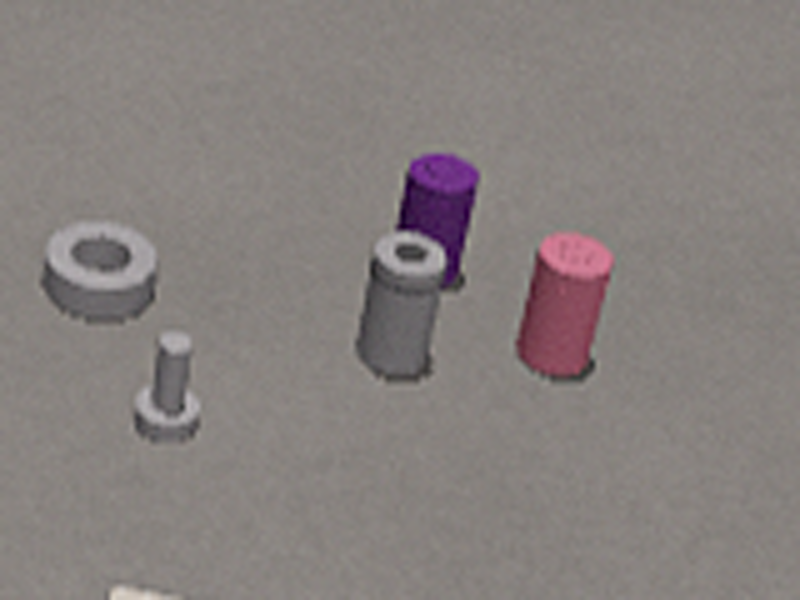

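View pics/crop1.png

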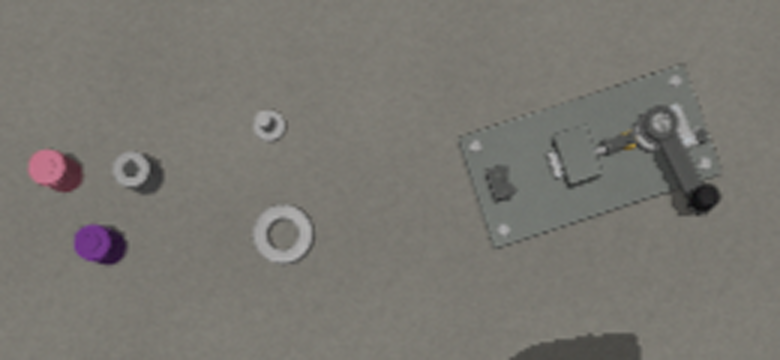

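Look-alikes: pink cylinder at scene px (482,231) and purple at (457,214). The steel one with the dark bore at (450,231) is the roller, at world (0.489, 0.378), top about 66 mm. The clamp's vee is at scene px (308,231) and the knob at (232,201). I'll start moving towards the roller, turning the tool +90° about z.

```bash
python3 -m handwheel '{"claw":[85,85,85,85,85,85,85,85],"slide":[[0.33,1,0],[0.33,1,0],[0.33,1,0],[0.33,1,0],[0.33,1,0],[0.33,1,0],[0.33,1,0],[0.33,1,0]],"delta_rot":[[0,0,1],[0,0,1],[0,0,1],[0,0,1],[0,0,1],[0,0,1],[0,0,1],[0,0,1]]}'
python3 -m handwheel '{"claw":[85,85,85,85,85,85,85,85],"slide":[[0.33,1,0],[0.33,1,0],[0.33,1,0],[0.33,1,0],[0.33,1,0],[0.33,1,0],[0.33,1,0],[0.33,1,0]],"delta_rot":[[0,0,1],[0,0,1],[0,0,1],[0,0,1],[0,0,0],[0,0,0],[0,0,0],[0,0,0]]}'
```

```text
t: 2.1
tool_pos: [0.2684, -0.2719, 0.2387]
orientation: [0.001, 0.73, 0.683, 0.0]
force: [-0.1, -0.5, 0.5]
grip_width: 0.085
t: 2.9
tool_pos: [0.3493, -0.022, 0.2407]
orientation: [0.005, 0.502, 0.865, 0.001]
force: [0.2, -0.9, -0.0]
grip_width: 0.0851
```

```bash
cat >> h.py <<'E'
def wpix(c,p):
    K=np.array(c['intrinsics']); x,y,z=p; th=np.arctan2(np.hypot(x,y),z); f=K[0,0]; r=f*th; h=np.hypot(x,y); return np.array([K[0,2]+r*x/h,K[1,2]+r*y/h])
def wcloud(c):
    K=np.array(c['intrinsics']); z=c['z_map']; v,u=np.mgrid[:400,:640]
    a=(u-K[0,2])/K[0,0]; b=(v-K[1,2])/K[1,1]; th=np.hypot(a,b)+1e-9; k=np.tan(np.minimum(th,1.5))/th
    P=np.stack([a*k*z,b*k*z,z,np.ones_like(z)],-1)
    return (P@np.linalg.inv(np.array(c['camera_from_world'])).T)[...,:3]
E
python3 - <<'E'
from h import *
c=read_camera('wrist'); save('w1',c['img'])
for t in ['fixture','seat','jaw_face','crank','knob_mid','shaft','jaw']:
    for d in spotter.mark_of(t,'wrist')[:2]:
        print(t,round(d['score'],2),toworld(c,d['xyz']).round(4))
# plate fit
for n in ['top','scene']:
    c=read_camera(n); P=cloud(c)
    m=(abs(P[...,2]-.012)<.006)&(abs(P[...,0]-.52)<.16)&(abs(P[...,1]+.08)<.2)
    q=P[m][:,:2].astype(np.float32); 
    h=c['img'].astype(int)
    m2=spotter.silhouettes('fixture',n)
    if m2:
        mm=m2[0]['region']; Q=P[mm]; s=abs(Q[:,2]-.012)<.008; print(n,mm.sum(),s.sum(),cv2.minAreaRect(Q[s][:,:2].astype(np.float32)))
        save('m_'+n,np.where(mm[...,None],c['img'],c['img']//3))
E
```

```text
fixture 0.68 [ 0.545  -0.1347  0.0042]
seat 0.9 [ 0.4948 -0.0069  0.0083]
jaw_face 0.57 [ 0.508  -0.0299  0.0294]
crank 0.75 [ 0.5499 -0.1341 -0.003 ]
crank 0.73 [ 0.5089 -0.0311  0.0225]
jaw 0.71 [ 0.5476 -0.1307 -0.0025]
top 2897 1997 ((0.5211705565452576, -0.07446938753128052), (0.12098792940378189, 0.24593891203403473), 19.660646438598633)
scene 3585 2077 ((0.523525059223175, -0.07283945381641388), (0.12319174408912659, 0.242919459939003), 19.72969627380371)
```

View pics/w1.png

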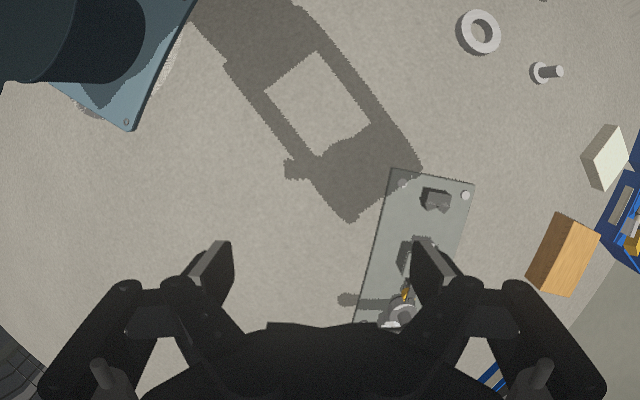

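Wrist view shows the clamp at lower right, with vee block at px (435,200). The plate fit gives fixture yaw about 109.7°. Moving on to the roller.

```bash
python3 -m handwheel '{"claw":[85,85,85,85,85,85,85,85],"slide":[[0.35,1,0],[0.35,1,0],[0.35,1,0],[0.35,1,0],[0.35,1,0],[0.35,1,0],[0.35,1,0],[0.35,1,0]],"delta_rot":[[0,0,-0.6],[0,0,-0.6],[0,0,0],[0,0,0],[0,0,0],[0,0,0],[0,0,0],[0,0,0]]}'
python3 -m handwheel '{"claw":[85,85,85,85,85,85],"slide":[[0.35,1,0],[0.35,1,0],[0.35,1,-0.5],[0.35,1,-0.7],[0.2,0.5,-0.5],[0,0,0]],"delta_rot":[[0,0,0],[0,0,0],[0,0,0],[0,0,0],[0,0,0],[0,0,0]]}'
python3 - <<'E'
from h import *
c=read_camera('wrist'); save('w2',c['img'])
for t in ['roller']:
    for d in spotter.mark_of(t,'wrist')[:3]:
        print(t,round(d['score'],2),toworld(c,d['xyz']).round(4),wpix(c,d['xyz']))
P=wcloud(c)
q=P[(abs(P[...,2]-.067)<.006)&(np.hypot(P[...,0]-.489,P[...,1]-.378)<.035)]
print(len(q),q.mean(0),(q.min(0)+q.max(0))/2,np.ptp(q,axis=0))
s=status.sense(); print(s['tool_pos'],s['orientation'])
E
```

```text
t: 4.3
tool_pos: [0.4362, 0.2178, 0.2406]
orientation: [0.006, 0.583, 0.812, -0.001]
force: [0.8, -0.3, 0.1]
grip_width: 0.085
t: 4.9
tool_pos: [0.4888, 0.36, 0.1868]
orientation: [0.006, 0.584, 0.812, 0.0]
force: [-0.8, 0.1, -0.7]
grip_width: 0.085
roller 0.97 [ 0.4207  0.4122 -0.0044] [273.82274251 108.20889581]
roller 0.9 [0.4915 0.3813 0.0013] [328.90755362 157.34674899]
roller 0.58 [ 0.4893  0.4631 -0.0034] [352.03124109  82.70600924]
1371 [0.48928391 0.38026845 0.0649512 ] [0.48937198 0.37977641 0.06426755] [0.0356458  0.03550377 0.0060458 ]
[0.48899222 0.3587602  0.18896969] [0.00717399 0.58426858 0.81152793 0.00108563]
```

View pics/w2.png

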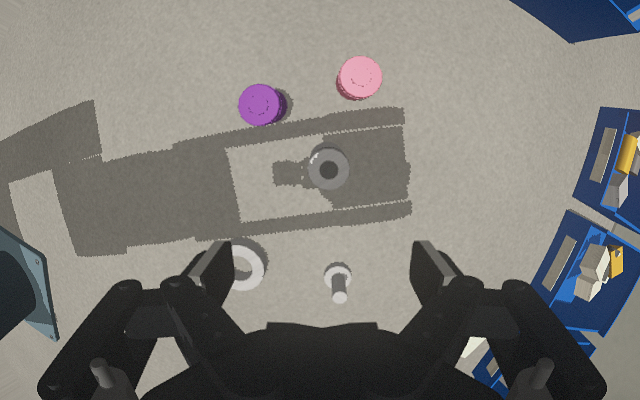

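```bash
python3 -m handwheel '{"claw":[85,85,85,85,85],"slide":[[0,0.5,0],[0,0.2,-0.5],[0,0,-1],[0,0,-1],[0,0,0]],"delta_rot":[[0.05,0.09,0.15],[0,0,0],[0,0,0],[0,0,0],[0,0,0]]}'
```

```text
t: 5.5
tool_pos: [0.491, 0.38, 0.1156]
orientation: [0.001, 0.576, 0.817, 0.004]
force: [-0.7, 0.6, -0.2]
grip_width: 0.0852
```

```bash
python3 -m handwheel '{"claw":[85,85,85,85],"slide":[[-0.05,0,-1],[0,0,-0.9],[0,0,-0.5],[0,0,0]],"delta_rot":[[-0.02,0.03,0],[0,0,0],[0,0,0],[0,0,0]]}'; python3 -c "
from h import *
s=status.sense();print(s['tool_pos'],s['orientation'],s['force'])"
```

```text
t: 5.9
tool_pos: [0.492, 0.381, 0.0463]
orientation: [0.002, 0.577, 0.817, 0.005]
force: [-0.1, -0.5, -0.6]
grip_width: 0.0846
[0.49196621 0.38095452 0.04629218] [0.00194995 0.57682274 0.81685266 0.00484306] [-0.07385103 -0.47352637 -0.63294483]
```

```bash
python3 -m handwheel '{"claw":[85,85,30,30,30,30,30,30],"slide":[[-0.1,-0.04,-0.15],[0,0,0],[0,0,0],[0,0,0],[0,0,0],[0,0,0],[0,0,0],[0,0,0]],"delta_rot":[[-0.05,0.07,0],[0,0,0],[0,0,0],[0,0,0],[0,0,0],[0,0,0],[0,0,0],[0,0,0]]}'; python3 -c "
from h import *
s=status.sense();print(s['tool_pos'],s['orientation'],s['force'])"
```

```text
t: 6.7
tool_pos: [0.492, 0.3813, 0.048]
orientation: [0.002, 0.577, 0.817, 0.003]
force: [0.5, 0.4, -1.1]
grip_width: 0.0344
[0.49198572 0.38131997 0.04804341] [0.0019188  0.57693333 0.81678412 0.00281939] [ 0.49430209  0.40733604 -1.14678296]
```

```bash
python3 -m handwheel '{"claw":[30,30,30,30,30],"slide":[[0,0,0.5],[0,0,1],[0,0,1],[0,0,1],[0,0,0.7]],"delta_rot":[[0,0,0],[0,0,0],[0,0,0],[0,0,0],[0,0,0]]}'; python3 - <<'E'
from h import *
c=read_camera('wrist'); save('w3',c['img'])
s=status.sense();print(s['tool_pos'],s['orientation'],s['force'],s['grip_width'])
E
```

```text
t: 7.2
tool_pos: [0.4881, 0.3792, 0.1763]
orientation: [-0.001, 0.577, 0.817, -0.002]
force: [0.0, 0.8, -2.4]
grip_width: 0.0344
[0.4897008  0.38005499 0.18015419] [7.84814097e-04 5.76962129e-01 8.16770328e-01 5.62648587e-04] [ 1.97055427 -0.29457066  1.01679282] 0.03489128567471591
```

View pics/w3.png

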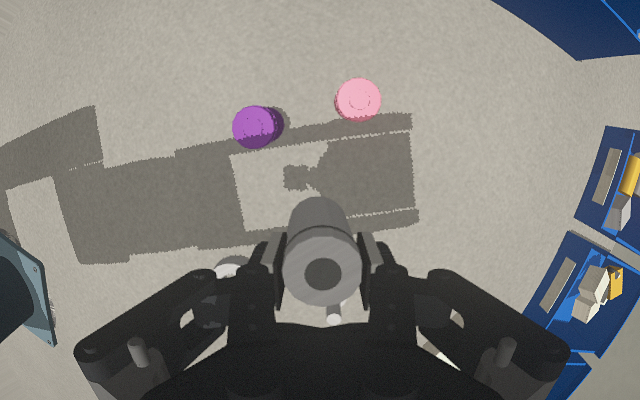

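The roller is held upright between the pads (px 322,260) and is off the bench. Both look-alikes are untouched. Travelling to above the vee.

```bash
python3 -m handwheel '{"claw":[30,30,30,30,30,30,30,30],"slide":[[0,-0.5,0],[0,-1,0],[0,-1,0],[0,-1,0],[0,-1,0],[0,-1,0],[0,-1,0],[0,-1,0]],"delta_rot":[[0,0,0],[0,0,0],[0,0,0],[0,0,0],[0,0,0],[0,0,0],[0,0,0],[0,0,0]]}'
python3 -m handwheel '{"claw":[30,30,30,30,30],"slide":[[0.1,-1,0],[0.1,-1,0],[0.1,-1,0],[0,-0.7,0],[0,0,0]],"delta_rot":[[0,0,0],[0,0,0],[0,0,0],[0,0,0],[0,0,0]]}'
python3 - <<'E'
from h import *
s=status.sense();print(s['tool_pos'],s['orientation'],s['force'],s['grip_width'])
E
```

```text
t: 8.05
tool_pos: [0.4834, 0.1451, 0.1762]
orientation: [-0.001, 0.574, 0.819, -0.002]
force: [2.1, 0.2, -1.9]
grip_width: 0.0346
t: 8.55
tool_pos: [0.4861, 0.0232, 0.1715]
orientation: [-0.005, 0.576, 0.817, -0.006]
force: [-1.0, 0.1, -1.2]
grip_width: 0.0344
[0.48606928 0.02316048 0.1714853 ] [-0.00462584  0.57639072  0.81714183 -0.0056187 ] [-0.99114178  0.08752284 -1.23997085] 0.03436181166207574
```

```bash
python3 - <<'E'
from h import *
c=read_camera('wrist'); save('w4',c['img']); print(np.linalg.inv(c['camera_from_world'])[:3,3])
for n in ['scene','top']:
    c=read_camera(n); save(n+'4',cv2.resize(c['img'][150:280,210:410],None,fx=4,fy=4))
    for t in ['seat','jaw_face','shaft','knob_mid','fixture']:
        for d in spotter.mark_of(t,n)[:1]: print(n,t,round(d['score'],2),toworld(c,d['xyz']).round(4))
E
```

```text
[0.46634677 0.08502687 0.30612524]
scene seat 0.8 [ 0.4982 -0.008   0.0144]
scene jaw_face 0.47 [ 0.5063 -0.0339  0.0284]
scene shaft 0.86 [ 0.5434 -0.1337  0.0859]
scene knob_mid 0.78 [ 0.4671 -0.1706  0.1101]
scene fixture 0.75 [ 5.458e-01 -1.386e-01 -1.000e-04]
top seat 0.8 [ 0.5028 -0.0081  0.0124]
top shaft 0.79 [ 0.5456 -0.136   0.085 ]
top knob_mid 0.73 [ 0.4713 -0.1745  0.1117]
top fixture 0.96 [ 0.5519 -0.1337  0.0016]
```

View pics/w4.png

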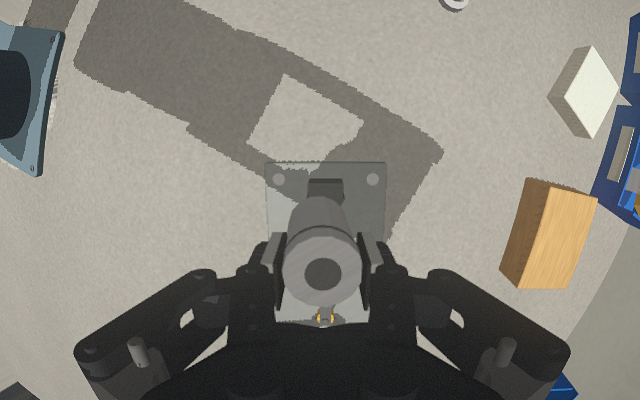

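View pics/scene4.png

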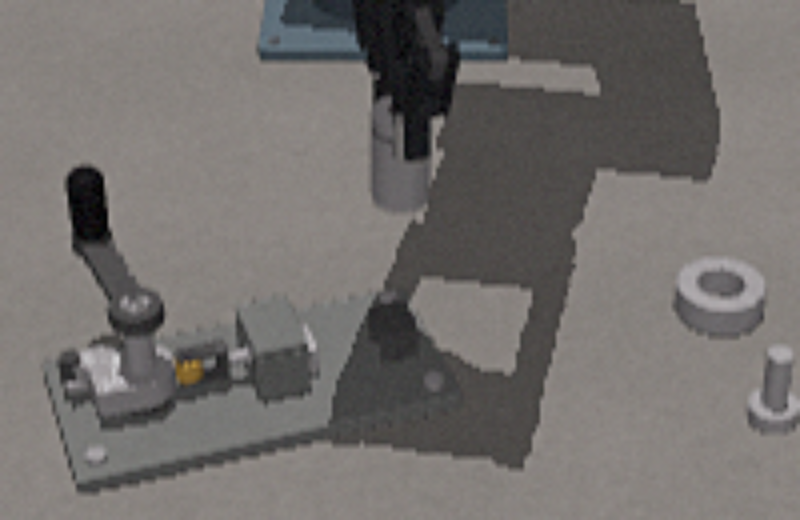

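```bash
python3 - <<'E'
from h import *
c=read_camera('wrist'); P=wcloud(c); u=np.array([-.337,.9415]); n=np.array([.9415,.337])
m=(abs(P[...,2]-.012)<.004)&(np.hypot(P[...,0]-.485,P[...,1]-.03)<.09)
q=P[m][:,:2]; a=q@u; b=q@n
print(len(q), 'end',np.percentile(a,[98,99.5,100]), 'sideways by band')
for lo in np.arange(-.04,.03,.01):
    e=a.max()-.02
    s=(a>e-.012+lo*0)&(a<e+.01)
    print(np.percentile(b[s],[.5,99.5])); break
# vee block
m=(abs(P[...,2]-.036)<.005)&(np.hypot(P[...,0]-.49,P[...,1]-.01)<.05)
q=P[m]; print('vee',len(q)); a=q[:,:2]@u;b=q[:,:2]@n; print(np.percentile(a,[0,2,50,98,100]),np.percentile(b,[0,2,50,98,100]),np.median(q[:,2]))
# bench height check, tilt
print(np.median(P[...,2][100:150,230:260]))
s=np.array([.4995,-.008]);print('seat',s@u,s@n)
print(status.sense()['tool_pos'][:2]@u,status.sense()['tool_pos'][:2]@n)
# roller top centre
m=(P[...,2]>.175)&(P[...,2]<.2);r=P[230:310,280:365].reshape(-1,3);print(np.median(r[:,2]))
E
```

```text
5516 end [-0.12231514 -0.12195621 -0.12153855] sideways by band
[0.40786241 0.52667766]
vee 498
[-0.15511139 -0.15219105 -0.14216655 -0.13642165 -0.13624166] [0.45092848 0.45187779 0.46911095 0.48284915 0.48482688] 0.035887841872077386
6.738896072472356e-06
seat -0.17586350000000003 0.46758325
-0.13941683681553702 0.4674704132041439
0.1896229672595969
```

```bash
python3 -m handwheel '{"claw":[30,30,30,30],"slide":[[0.22,-0.6,-1],[0.22,-0.5,-0.6],[0,0,0],[0,0,0]],"delta_rot":[[0.03,-0.1,0],[0,0,0],[0,0,0],[0,0,0]]}'
cat > st.py <<'E'
from h import *
u=np.array([-.337,.9415]); n=np.array([.9415,.337])
s=status.sense();p=s['tool_pos'];q=s['orientation'];w,x,y,z=q
print('t',s['t'],'pos',p.round(4),'a',(p[:2]@u).round(4),'n',(p[:2]@n).round(4),'yaw',np.degrees(2*np.arctan2(y,x)).round(2)-90,'tiltfix units',((2*w*x-2*z*y)/.1396).round(3),((2*w*y+2*z*x)/.1396).round(3),'F',s['force'].round(1),'g',s['grip_width'])
E
python3 st.py
python3 - <<'E'
from h import *
c=read_camera('wrist'); P=wcloud(c); s=status.sense(); p=s['tool_pos']
m=(abs(P[...,2]-p[2]-.018)<.004)&(np.hypot(P[...,0]-p[0],P[...,1]-p[1])<.021)
q=P[m]; u=np.array([-.337,.9415]); n=np.array([.9415,.337]);d=(q-p)[:,:2]
print(len(q),[(np.percentile(v,1)+np.percentile(v,99))/2 for v in (d@u,d@n)],np.ptp(d@u),np.ptp(d@n))
E
```

```text
t: 9.65
tool_pos: [0.5016, -0.0069, 0.1243]
orientation: [0.002, 0.574, 0.819, 0.002]
force: [-0.9, 0.9, -2.2]
grip_width: 0.0347
t 9.65 pos [ 0.5016 -0.0069  0.1243] a -0.1755 n 0.4699 yaw 19.89 tiltfix units -0.009 0.038 F [-0.9  0.9 -2.2] g 0.034721191250827545
4892 [np.float64(-6.20917915353826e-05), np.float64(-2.8831434597692898e-05)] 0.03608638986674883 0.036356232788071347
```

```bash
python3 -m handwheel '{"claw":[30,30,30,30],"slide":[[-0.04,-0.14,-0.5],[0,0,-0.7],[0,0,0],[0,0,0]],"delta_rot":[[0,0.04,0],[0,0,0],[0,0,0],[0,0,0]]}';python3 st.py
```

```text
t: 10.1
tool_pos: [0.5013, -0.0104, 0.0888]
orientation: [0.001, 0.573, 0.819, 0.001]
force: [-0.5, -0.2, -1.9]
grip_width: 0.0346
t 10.1 pos [ 0.5013 -0.0104  0.0888] a -0.1787 n 0.4685 yaw 20.019999999999996 tiltfix units -0.001 0.027 F [-0.5 -0.2 -1.9] g 0.03456350302749036
```

```bash
python3 -m handwheel '{"claw":[30,30,30,30],"slide":[[-0.03,-0.01,-0.5],[0,0,-0.2],[0,0,0],[0,0,0]],"delta_rot":[[0,0.03,0],[0,0,0],[0,0,0],[0,0,0]]}';python3 st.py
```

```text
t: 10.5
tool_pos: [0.5021, -0.0105, 0.0701]
orientation: [0.002, 0.573, 0.82, 0.001]
force: [-0.6, -0.2, -2.4]
grip_width: 0.0344
t 10.5 pos [ 0.5021 -0.0105  0.0701] a -0.1791 n 0.4692 yaw 20.090000000000003 tiltfix units 0.006 0.025 F [-0.6 -0.2 -2.4] g 0.03443506344887762
```

```bash
python3 -m handwheel '{"claw":[30,30,30,30],"slide":[[-0.1,-0.03,-0.15],[0,0,-0.1],[0,0,-0.1],[0,0,0]],"delta_rot":[[0,0.05,0],[0,0,0],[0,0,0],[0,0,0]]}';python3 st.py
```

```text
t: 10.9
tool_pos: [0.4999, -0.0117, 0.0604]
orientation: [-0.0, 0.573, 0.82, -0.001]
force: [-0.4, 0.9, -1.8]
grip_width: 0.0347
t 10.9 pos [ 0.4999 -0.0117  0.0604] a -0.1795 n 0.4667 yaw 20.099999999999994 tiltfix units 0.012 -0.009 F [-0.4  0.9 -1.8] g 0.03467993531457823
```

```bash
python3 -m handwheel '{"claw":[30,30],"slide":[[0,0,-0.08],[0,0,0]],"delta_rot":[[0,0,0],[0,0,0]]}';python3 st.py; python3 - <<'E'
from h import *
c=read_camera('scene'); save('s5',cv2.resize(c['img'][180:280,215:345],None,fx=6,fy=6,interpolation=2))
E
```

```text
t: 11.1
tool_pos: [0.5007, -0.0123, 0.0605]
orientation: [0.001, 0.573, 0.82, -0.001]
force: [1.0, 0.3, -2.2]
grip_width: 0.0343
t 11.1 pos [ 0.5007 -0.0123  0.0605] a -0.1803 n 0.4673 yaw 20.129999999999995 tiltfix units 0.021 0.006 F [ 1.   0.3 -2.2] g 0.03425330946073173
```

View pics/s5.png

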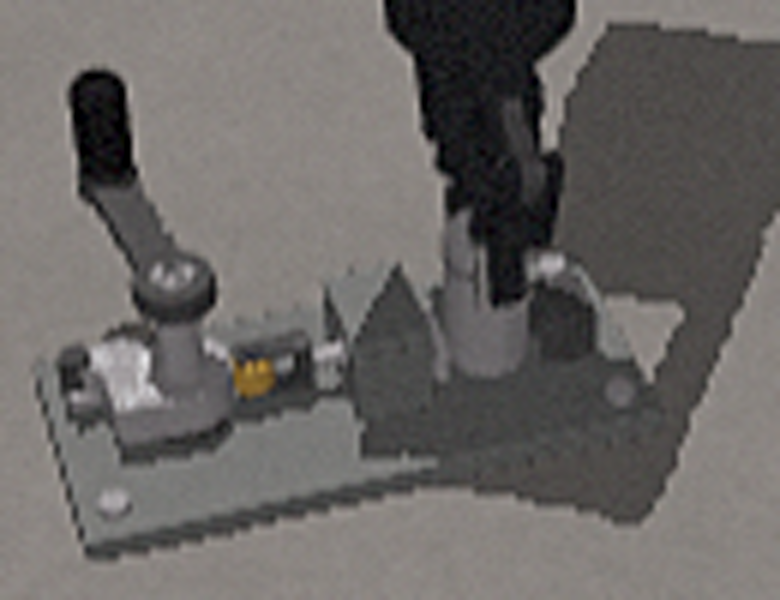

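The roller is between the jaw face (430,340) and the vee (560,320), almost on the floor. I'll lower until it touches.

```bash
python3 -m handwheel '{"claw":[30,30,30],"slide":[[0,0.02,-0.12],[0,0,-0.05],[0,0,0]],"delta_rot":[[0,0,0],[0,0,0],[0,0,0]]}';python3 st.py
```

```text
t: 11.45
tool_pos: [0.5014, -0.0129, 0.0605]
orientation: [0.003, 0.572, 0.82, -0.001]
force: [0.1, 0.2, -2.2]
grip_width: 0.0344
t 11.45 pos [ 0.5014 -0.0129  0.0605] a -0.1811 n 0.4677 yaw 20.200000000000003 tiltfix units 0.043 0.026 F [ 0.1  0.2 -2.2] g 0.034384678969100475
```

```bash
python3 -m handwheel '{"claw":[30,30],"slide":[[-0.04,0.12,-0.12],[-0.02,0.04,-0.08]],"delta_rot":[[0.04,0.03,0],[0,0,0]]}';python3 st.py
```

```text
t: 11.65
tool_pos: [0.5017, -0.0119, 0.0598]
orientation: [0.004, 0.571, 0.821, -0.002]
force: [-10.3, -4.8, 25.5]
grip_width: 0.0347
t 11.65 pos [ 0.5017 -0.0119  0.0598] a -0.1803 n 0.4684 yaw 20.370000000000005 tiltfix units 0.059 0.03 F [-10.3  -4.8  25.5] g 0.03469926123060947
```

On the floor. Easing off and releasing.

```bash
python3 -m handwheel '{"claw":[30,60,60,60,60,60],"slide":[[0,0,0.05],[0,0,0],[0,0,0],[0,0,0],[0,0,0],[0,0,0]],"delta_rot":[[0,0,0],[0,0,0],[0,0,0],[0,0,0],[0,0,0],[0,0,0]]}';python3 st.py;  python3 -m handwheel '{"claw":[60,60,60,60,60],"slide":[[0,0,0.4],[0,0,1],[0,0,1],[0,0,1],[0,0,0.5]],"delta_rot":[[0,0,0],[0,0,0],[0,0,0],[0,0,0],[0,0,0]]}'
python3 - <<'E'
from h import *
c=read_camera('scene'); save('s6',cv2.resize(c['img'][180:280,215:345],None,fx=6,fy=6,interpolation=2))
for n in ['scene','top']:
    c=read_camera(n)
    for t in ['roller','seat','jaw_face','knob_mid','shaft']:
        for d in spotter.mark_of(t,n)[:2]:
            print(n,t,round(d['score'],2),toworld(c,d['xyz']).round(4))
c=read_camera('wrist'); save('w6',c['img'])
for t in ['roller']:
        for d in spotter.mark_of(t,'wrist')[:2]:
            print(t,round(d['score'],2),toworld(c,d['xyz']).round(4))
E
```

```text
t: 12.25
tool_pos: [0.5021, -0.0118, 0.0603]
orientation: [0.004, 0.571, 0.821, -0.002]
force: [0.0, -0.7, 0.6]
grip_width: 0.0601
t 12.25 pos [ 0.5021 -0.0118  0.0603] a -0.1803 n 0.4688 yaw 20.36 tiltfix units 0.056 0.032 F [ 0.  -0.7  0.6] g 0.06011563209185982
t: 12.75
tool_pos: [0.4992, -0.0108, 0.1811]
orientation: [0.001, 0.571, 0.821, -0.003]
force: [-0.6, -0.1, -0.4]
grip_width: 0.06
scene roller 0.93 [ 0.416   0.4125 -0.0028]
scene roller 0.69 [ 0.4036 -0.3674  0.0018]
scene seat 0.81 [ 0.4952 -0.0078  0.0157]
scene seat 0.24 [ 0.5076 -0.0328  0.0281]
scene jaw_face 0.67 [ 0.5079 -0.0309  0.0282]
scene knob_mid 0.79 [ 0.4687 -0.1731  0.1112]
scene shaft 0.72 [ 0.5458 -0.1302  0.0871]
top roller 0.66 [0.4898 0.4615 0.001 ]
top roller 0.52 [ 0.5014 -0.0142  0.0146]
top seat 0.81 [ 0.5016 -0.0089  0.0104]
top jaw_face 0.47 [ 0.5014 -0.0173  0.0174]
top knob_mid 0.71 [ 0.4717 -0.1747  0.1087]
top shaft 0.56 [ 0.5495 -0.1369  0.0859]
roller 0.94 [ 0.5017 -0.0152  0.0141]
roller 0.15 [ 0.544  -0.135   0.0871]
```

View pics/s6.png

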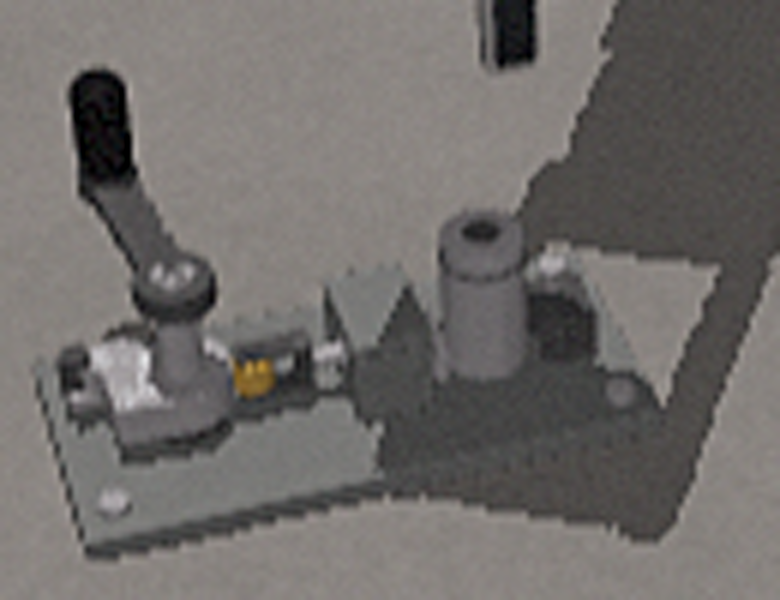

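View pics/w6.png

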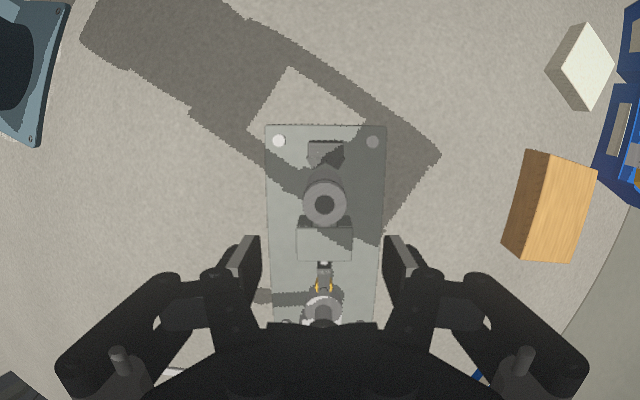

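```bash
python3 - <<'E'
from h import *
u=np.array([-.337,.9415]); n=np.array([.9415,.337])
c=read_camera('wrist'); P=wcloud(c)
def band(z,lo,hi,dz=.004):
    m=(abs(P[...,2]-z)<dz)&(abs(P[...,:2]@n-.4675)<.03)&(P[...,:2]@u>lo)&(P[...,:2]@u<hi); q=P[m][:,:2]; a=q@u;b=q@n
    print(z,len(q),np.percentile(a,[1,99]).round(4),np.percentile(b,[1,99]).round(4))
band(.077,-.22,-.14); band(.052,-.27,-.19); band(.036,-.18,-.12); band(.034,-.22,-.195,.003); band(.012,-.16,-.1,.003)
# pixel height of roller vertical? 
E
```

```text
0.077 1513 [-0.1985 -0.1652] [0.45   0.4826]
0.052 1906 [-0.2451 -0.2118] [0.4424 0.4922]
0.036 926 [-0.1693 -0.137 ] [0.4509 0.4831]
0.034 81 [-0.2175 -0.2114] [0.4429 0.4916]
0.012 1546 [-0.1594 -0.1224] [0.4379 0.4971]
```

The roller stands upright, about 6 mm short of the seat. That leaves roughly 2 mm to the jaw, and it touches neither the vee nor the jaw. Next, the knob.

```bash
python3 -m handwheel '{"claw":[60,60,60,60,60,60,60],"slide":[[-0.15,-0.5,0.2],[-0.15,-1,0],[-0.15,-1,0],[-0.15,-1,0],[-0.15,-1,0],[-0.1,-0.5,0],[0,0,0]],"delta_rot":[[0,0,0],[0,0,0],[0,0,0],[0,0,0],[0,0,0],[0,0,0],[0,0,0]]}'; python3 st.py
python3 - <<'E'
from h import *
c=read_camera('wrist'); save('w7',c['img']); P=wcloud(c)
m=(abs(P[...,2]-.132)<.005)&(np.hypot(P[...,0]-.47,P[...,1]+.173)<.03)
q=P[m]; print(len(q),((q.max(0)+q.min(0))/2).round(4),np.ptp(q,axis=0).round(4))
m=(np.hypot(P[...,0]-.545,P[...,1]+.1357)<.03)&(P[...,2]>.075)
q=P[m]; print(len(q),((q.max(0)+q.min(0))/2).round(4),np.ptp(q,axis=0).round(4),q[:,2].max())
for d in spotter.mark_of('shaft','wrist')[:1]+spotter.mark_of('knob_mid','wrist')[:1]: print(d['score'],toworld(c,d['xyz']))
E
```

```text
t: 14.25
tool_pos: [0.4717, -0.1652, 0.184]
orientation: [-0.001, 0.57, 0.822, -0.004]
force: [-0.9, -0.0, -0.5]
grip_width: 0.0597
t 14.25 pos [ 0.4717 -0.1652  0.184 ] a -0.3145 n 0.3884 yaw 20.549999999999997 tiltfix units 0.039 -0.04 F [-0.9 -0.  -0.5] g 0.05973384316797883
899 [ 0.4692 -0.1745  0.1303] [0.0242 0.0231 0.0067]
10705 [ 0.5385 -0.139   0.1792] [0.0469 0.039  0.2075] 0.28295558039052227
0.97 [ 0.54617959 -0.13221478  0.08455849]
0.59 [ 0.4718179  -0.17690348  0.11245312]
```

View pics/w7.png

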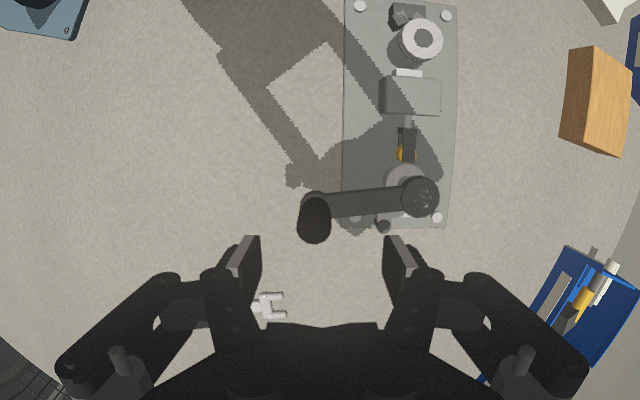

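Knob top is centred at (0.469,−0.1745), px (313,205). Lowering onto it.

```bash
python3 -m handwheel '{"claw":[60,60,60,60,60],"slide":[[-0.08,-0.3,0],[0,0,-0.7],[0,0,-1],[0,0,-0.5],[0,0,0]],"delta_rot":[[0.04,-0.04,0],[0,0,0],[0,0,0],[0,0,0],[0,0,0]]}'; python3 st.py
```

```text
t: 14.9
tool_pos: [0.4707, -0.1695, 0.1175]
orientation: [0.002, 0.566, 0.825, 0.002]
force: [-0.6, -0.1, 0.1]
grip_width: 0.06
t 14.9 pos [ 0.4707 -0.1695  0.1175] a -0.3182 n 0.3861 yaw 21.11 tiltfix units -0.005 0.031 F [-0.6 -0.1  0.1] g 0.0599833390860531
```

```bash
python3 -m handwheel '{"claw":[60,60,20,20,20,20,20],"slide":[[-0.04,-0.18,-0.45],[0,0,0],[0,0,0],[0,0,0],[0,0,0],[0,0,0],[0,0,0]],"delta_rot":[[0,0.03,-0.05],[0,0,0],[0,0,0],[0,0,0],[0,0,0],[0,0,0],[0,0,0]]}'; python3 st.py
```

```text
t: 15.6
tool_pos: [0.4696, -0.1761, 0.1055]
orientation: [0.001, 0.568, 0.823, -0.001]
force: [1.2, -0.3, -4.3]
grip_width: 0.0224
t 15.6 pos [ 0.4696 -0.1761  0.1055] a -0.324 n 0.3828 yaw 20.810000000000002 tiltfix units 0.013 0.005 F [ 1.2 -0.3 -4.3] g 0.022361900921344307
```

```bash
cat > cr.py <<'E'
import sys
from h import *
C=np.array([.545,-.135]); R=.085
s=status.sense(); p=s['tool_pos']; r=p[:2]-C; th=np.arctan2(r[1],r[0])%(2*np.pi); F=s['force']
t=np.array([-np.sin(th),np.cos(th)]); rr=np.array([np.cos(th),np.sin(th)])
w,x,y,z=s['orientation']
print('t',round(s['t'],2),'th',np.degrees(th).round(1),'R',np.hypot(*r).round(4),'z',p[2].round(4),'Ftan',(F[:2]@t).round(1),'Frad',(F[:2]@rr).round(1),'Fz',F[2].round(1),'yaw',(np.degrees(2*np.arctan2(y,x))-90).round(1),'fix',((2*w*x-2*z*y)/.1396).round(3),((2*w*y+2*z*x)/.1396).round(3),'g',s['grip_width'].round(4))
if len(sys.argv)>1:
    d=np.radians(float(sys.argv[1])); k=int(sys.argv[2]); q=p[:2]
    for i in range(1,k+1):
        qn=C+R*np.array([np.cos(th+i*d),np.sin(th+i*d)]); print(((qn-q)/.03).round(2),end=' '); q=qn
    print()
E
python3 cr.py 5 3
```

```text
Traceback (most recent call last):
  File "cr.py", line 7, in <module>
    print('t',round(s['t'],2),'th',np.degrees(th).round(1),'R',np.hypot(*r).round(4),'z',p[2].round(4),'Ftan',(F[:2]@t).round(1),'Frad',(F[:2]@rr).round(1),'Fz',F[2].round(1),'yaw',(np.degrees(2*np.arctan2(y,x))-90).round(1),'fix',((2*w*x-2*z*y)/.1396).round(3),((2*w*y+2*z*x)/.1396).round(3),'g',s['grip_width'].round(4))
                                                                                                                                                                                                                                                                                                         ^^^^^^^^^^^^^^^^^^^^^
AttributeError: 'float' object has no attribute 'round'
```

```bash
sed -i "s/s\['grip_width'\].round(4)/round(s['grip_width'],4)/" cr.py; python3 cr.py 5 3
```

```text
t 15.6 th 208.6 R 0.0858 z 0.1055 Ftan 0.9 Frad -0.9 Fz -4.3 yaw 20.8 fix 0.013 0.005 g 0.0224
[ 0.15 -0.2 ] [ 0.15 -0.2 ] [ 0.16 -0.19]
```

```bash
python3 -m handwheel '{"claw":[20,20,20],"slide":[[0.13,-0.21,0],[0.15,-0.2,0],[0.16,-0.19,0]],"delta_rot":[[0,0,0],[0,0,0],[0,0,0]]}'; python3 cr.py 5 4
```

```text
t: 15.9
tool_pos: [0.4813, -0.1933, 0.1055]
orientation: [-0.002, 0.567, 0.824, -0.001]
force: [-2.4, 2.7, -0.4]
grip_width: 0.0224
t 15.9 th 222.5 R 0.0864 z 0.1055 Ftan -3.6 Frad -0.0 Fz -0.4 yaw 20.9 fix -0.006 -0.028 g 0.0224
[ 0.21 -0.14] [ 0.19 -0.16] [ 0.2  -0.14] [ 0.21 -0.12]
```

```bash
sed -i 's/R=.085/R=.086/' cr.py; python3 -m handwheel '{"claw":[20,20,20],"slide":[[0.18,-0.16,0],[0.19,-0.15,0],[0.2,-0.14,0]],"delta_rot":[[0,0,0],[0,0,0],[0,0,0]]}'; python3 cr.py 5 4
```

```text
t: 16.2
tool_pos: [0.4995, -0.2091, 0.1055]
orientation: [-0.002, 0.568, 0.823, -0.001]
force: [-3.1, 2.1, 0.3]
grip_width: 0.0224
t 16.2 th 238.5 R 0.0869 z 0.1055 Ftan -3.7 Frad -0.2 Fz 0.3 yaw 20.8 fix -0.003 -0.034 g 0.0224
[ 0.23 -0.1 ] [ 0.23 -0.1 ] [ 0.24 -0.08] [ 0.24 -0.06]
```

```bash
python3 -m handwheel '{"claw":[20,20,20],"slide":[[0.22,-0.12,0],[0.23,-0.1,0],[0.24,-0.08,0]],"delta_rot":[[0,0,0],[0,0,0],[0,0,0]]}'; python3 cr.py 5 4
```

```text
t: 16.5
tool_pos: [0.5225, -0.2194, 0.1055]
orientation: [-0.002, 0.568, 0.823, -0.001]
force: [-2.8, 2.3, 1.1]
grip_width: 0.0223
t 16.5 th 255.1 R 0.0874 z 0.1055 Ftan -3.3 Frad -1.5 Fz 1.1 yaw 20.8 fix -0.002 -0.029 g 0.0223
[ 0.26 -0.01] [ 0.25 -0.03] [ 0.25 -0.01] [0.25 0.01]
```

```bash
sed -i 's/R=.086/R=.085/;s/C=.*\]); R/C=np.array([.5452,-.1365]); R/' cr.py; python3 -m handwheel '{"claw":[20,20,20],"slide":[[0.25,-0.04,0],[0.25,-0.02,0],[0.25,0,0]],"delta_rot":[[0,0,0],[0,0,0],[0,0,0]]}'; python3 cr.py 5 4
```

```text
t: 16.8
tool_pos: [0.5474, -0.2225, 0.1055]
orientation: [-0.001, 0.568, 0.823, -0.002]
force: [-3.0, 0.1, 0.9]
grip_width: 0.0225
t 16.8 th 271.5 R 0.086 z 0.1055 Ftan -2.9 Frad -0.2 Fz 0.9 yaw 20.8 fix 0.01 -0.026 g 0.0225
[0.25 0.05] [0.24 0.04] [0.24 0.06] [0.23 0.08]
```

```bash
python3 -m handwheel '{"claw":[20,20,20],"slide":[[0.25,0.02,0],[0.24,0.04,0],[0.24,0.06,0]],"delta_rot":[[0,0,0],[0,0,0],[0,0,0]]}'; python3 cr.py 5 4
```

```text
t: 17.1
tool_pos: [0.5715, -0.2184, 0.1055]
orientation: [-0.001, 0.568, 0.823, -0.001]
force: [-4.2, 1.4, 0.3]
grip_width: 0.0227
t 17.1 th 287.8 R 0.0861 z 0.1055 Ftan -3.6 Frad -2.6 Fz 0.3 yaw 20.8 fix 0.008 -0.024 g 0.0227
[0.22 0.12] [0.22 0.11] [0.21 0.12] [0.2  0.14]
```

```bash
python3 -m handwheel '{"claw":[20,20,20],"slide":[[0.23,0.09,0],[0.22,0.11,0],[0.21,0.12,0]],"delta_rot":[[0,0,0],[0,0,0],[0,0,0]]}'; python3 cr.py 4 4
```

```text
t: 17.4
tool_pos: [0.5931, -0.208, 0.1055]
orientation: [-0.001, 0.568, 0.823, -0.002]
force: [-4.4, 0.1, 2.0]
grip_width: 0.0223
t 17.4 th 303.9 R 0.0861 z 0.1055 Ftan -3.6 Frad -2.5 Fz 2.0 yaw 20.8 fix 0.009 -0.025 g 0.0223
[0.14 0.15] [0.15 0.13] [0.14 0.14] [0.13 0.15]
```

```bash
python3 -m handwheel '{"claw":[20,20,20],"slide":[[0.16,0.13,0],[0.15,0.14,0],[0.14,0.15,0]],"delta_rot":[[0,0,0],[0,0,0],[0,0,0]]}'; python3 cr.py 4 4
python3 - <<'E'
from h import *
c=read_camera('scene'); save('s8',cv2.resize(c['img'][180:280,215:345],None,fx=6,fy=6,interpolation=2))
E
```

```text
t: 17.7
tool_pos: [0.6083, -0.1947, 0.1055]
orientation: [-0.0, 0.568, 0.823, -0.002]
force: [-3.9, -2.4, 0.3]
grip_width: 0.0223
t 17.7 th 317.3 R 0.0859 z 0.1055 Ftan -4.4 Frad -1.3 Fz 0.3 yaw 20.8 fix 0.017 -0.021 g 0.0223
[0.11 0.17] [0.12 0.16] [0.11 0.17] [0.09 0.17]
```

View pics/s8.png

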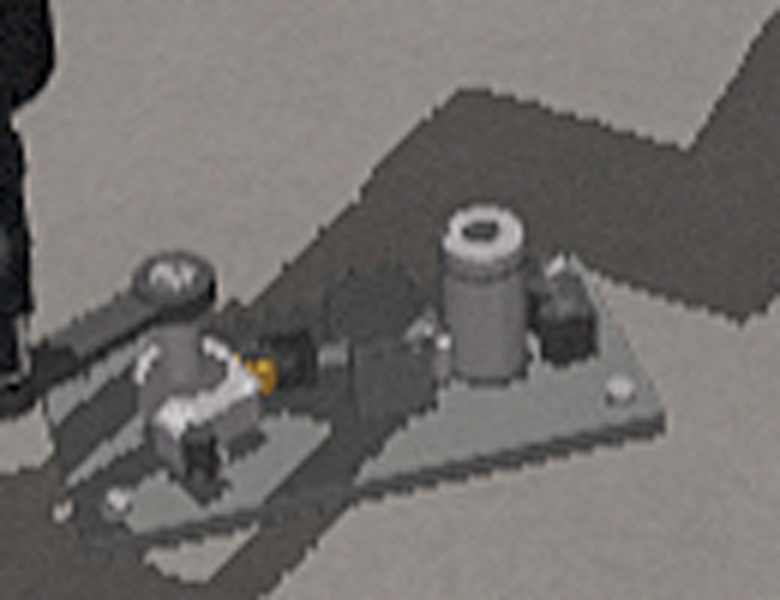

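The jaw has advanced almost to the roller (px 440,340), and the cam lobe is at the follower. Continuing in smaller steps.

```bash
python3 -m handwheel '{"claw":[20,20,20],"slide":[[0.13,0.15,0],[0.12,0.16,0],[0.11,0.17,0]],"delta_rot":[[0,0,0],[0,0,0],[0,0,0]]}'; python3 cr.py 4 4
```

```text
t: 18.05
tool_pos: [0.6196, -0.1793, 0.1055]
orientation: [-0.001, 0.568, 0.823, -0.002]
force: [-5.0, -3.9, 0.5]
grip_width: 0.0221
t 18.05 th 330.1 R 0.0858 z 0.1055 Ftan -5.9 Frad -2.4 Fz 0.5 yaw 20.8 fix 0.019 -0.028 g 0.0221
[0.07 0.19] [0.08 0.18] [0.07 0.19] [0.05 0.19]
```

```bash
python3 -m handwheel '{"claw":[20,20,20],"slide":[[0.1,0.17,0],[0.09,0.18,0],[0.07,0.18,0]],"delta_rot":[[0,0,0],[0,0,0],[0,0,0]]}'; python3 cr.py 4 4
```

```text
t: 18.35
tool_pos: [0.6262, -0.1644, 0.1055]
orientation: [-0.001, 0.568, 0.823, -0.005]
force: [-5.5, -8.9, 0.1]
grip_width: 0.0224
t 18.35 th 341.0 R 0.0857 z 0.1055 Ftan -10.2 Frad -2.3 Fz 0.1 yaw 20.8 fix 0.044 -0.054 g 0.0224
[0.04 0.2 ] [0.04 0.19] [0.03 0.2 ] [0.02 0.2 ]
```

```bash
python3 -m handwheel '{"claw":[20,20],"slide":[[0.05,0.19,0],[0.04,0.19,0]],"delta_rot":[[0,0,0],[0,0,0]]}'; python3 cr.py 4 4
```

```text
t: 18.55
tool_pos: [0.6285, -0.1563, 0.1055]
orientation: [-0.0, 0.568, 0.823, -0.008]
force: [-5.6, -8.7, -1.8]
grip_width: 0.0221
t 18.55 th 346.6 R 0.0856 z 0.1055 Ftan -9.8 Frad -3.5 Fz -1.8 yaw 20.8 fix 0.09 -0.063 g 0.0221
[0.02 0.2 ] [0.03 0.2 ] [0.01 0.2 ] [-0.   0.2]
```

```bash
python3 -m handwheel '{"claw":[20,20],"slide":[[0.03,0.2,0],[0.02,0.2,0]],"delta_rot":[[0,0,0],[0,0,0]]}'; python3 cr.py 4 4
```

```text
t: 18.75
tool_pos: [0.63, -0.1478, 0.1055]
orientation: [0.002, 0.568, 0.823, -0.01]
force: [-3.7, -6.8, -1.5]
grip_width: 0.0224
t 18.75 th 352.4 R 0.0855 z 0.1055 Ftan -7.2 Frad -2.8 Fz -1.5 yaw 20.7 fix 0.132 -0.063 g 0.0224
[0.  0.2] [0.01 0.2 ] [-0.01  0.2 ] [-0.02  0.2 ]
```

```bash
python3 -m handwheel '{"claw":[20],"slide":[[0.01,0.2,0]],"delta_rot":[[0.05,-0.03,0]]}'; python3 cr.py; python3 -m handwheel '{"claw":[20],"slide":[[0,0.2,0]],"delta_rot":[[0.05,-0.03,0]]}'; python3 cr.py 4 4
```

```text
t: 18.85
tool_pos: [0.6304, -0.1426, 0.1055]
orientation: [0.002, 0.569, 0.823, -0.007]
force: [-4.8, -5.4, -1.1]
grip_width: 0.0222
t 18.85 th 355.9 R 0.0854 z 0.1055 Ftan -5.7 Frad -4.4 Fz -1.1 yaw 20.7 fix 0.094 -0.033 g 0.0222
t: 18.95
tool_pos: [0.6305, -0.1371, 0.1055]
orientation: [0.002, 0.569, 0.822, -0.003]
force: [-3.9, -3.5, 0.3]
grip_width: 0.0224
t 18.95 th 359.6 R 0.0853 z 0.1055 Ftan -3.6 Frad -3.9 Fz 0.3 yaw 20.7 fix 0.05 -0.001 g 0.0224
[-0.01  0.2 ] [-0.02  0.2 ] [-0.03  0.2 ] [-0.05  0.19]
```

```bash
for i in 1; do python3 -m handwheel '{"claw":[20],"slide":[[-0.01,0.2,0]],"delta_rot":[[0.03,0,0]]}'; done; python3 cr.py; python3 -m handwheel '{"claw":[20],"slide":[[-0.02,0.2,0]],"delta_rot":[[0,0,0]]}'; python3 cr.py;python3 -m handwheel '{"claw":[20],"slide":[[-0.04,0.2,0]],"delta_rot":[[0,0,0]]}'; python3 cr.py 3 3
```

```text
t: 19.05
tool_pos: [0.6302, -0.1309, 0.1055]
orientation: [0.001, 0.569, 0.822, -0.001]
force: [-3.2, -0.9, 0.2]
grip_width: 0.0226
t 19.05 th 3.7 R 0.0852 z 0.1055 Ftan -0.7 Frad -3.2 Fz 0.2 yaw 20.6 fix 0.018 -0.001 g 0.0226
t: 19.15
tool_pos: [0.6294, -0.124, 0.1055]
orientation: [0.0, 0.569, 0.822, -0.001]
force: [-4.1, 1.0, 1.5]
grip_width: 0.0225
t 19.15 th 8.5 R 0.0851 z 0.1055 Ftan 1.6 Frad -3.9 Fz 1.5 yaw 20.6 fix 0.01 -0.005 g 0.0225
t: 19.25
tool_pos: [0.628, -0.1171, 0.1055]
orientation: [-0.0, 0.569, 0.822, -0.001]
force: [-3.1, -3.0, 1.2]
grip_width: 0.0224
t 19.25 th 13.2 R 0.085 z 0.1055 Ftan -2.2 Frad -3.7 Fz 1.2 yaw 20.6 fix 0.007 -0.008 g 0.0224
[-0.04  0.14] [-0.05  0.14] [-0.05  0.14]
```

```bash
python3 -m handwheel '{"claw":[20],"slide":[[-0.04,0.14,0]],"delta_rot":[[0,0,0]]}'; python3 cr.py; python3 -m handwheel '{"claw":[20],"slide":[[-0.05,0.11,0]],"delta_rot":[[0,0,0]]}'; python3 cr.py 3 3
```

```text
t: 19.35
tool_pos: [0.6267, -0.1124, 0.1055]
orientation: [-0.0, 0.569, 0.822, -0.001]
force: [-3.7, -3.1, 0.1]
grip_width: 0.0225
t 19.35 th 16.5 R 0.085 z 0.1055 Ftan -1.9 Frad -4.5 Fz 0.1 yaw 20.7 fix 0.012 -0.009 g 0.0225
t: 19.45
tool_pos: [0.6254, -0.1087, 0.1055]
orientation: [0.0, 0.569, 0.823, -0.001]
force: [-1.9, -2.5, -2.4]
grip_width: 0.0221
t 19.45 th 19.1 R 0.0849 z 0.1055 Ftan -1.7 Frad -2.6 Fz -2.4 yaw 20.7 fix 0.016 -0.004 g 0.0221
[-0.05  0.14] [-0.06  0.14] [-0.07  0.13]
```

```bash
python3 -m handwheel '{"claw":[20,20],"slide":[[-0.05,0.12,0],[0,0,0]],"delta_rot":[[0,0,0],[0,0,0]]}'; python3 cr.py; python3 - <<'E'
from h import *
c=read_camera('scene'); save('s9',cv2.resize(c['img'][180:280,215:345],None,fx=6,fy=6,interpolation=2))
c=read_camera('top'); save('t9',cv2.resize(c['img'][130:230,300:430],None,fx=6,fy=6,interpolation=2))
E
```

```text
t: 19.65
tool_pos: [0.6238, -0.1045, 0.1055]
orientation: [0.001, 0.568, 0.823, -0.001]
force: [-3.5, -0.7, 1.0]
grip_width: 0.0224
t 19.65 th 22.2 R 0.0849 z 0.1055 Ftan 0.7 Frad -3.5 Fz 1.0 yaw 20.7 fix 0.02 -0.002 g 0.0224
```

View pics/s9.png

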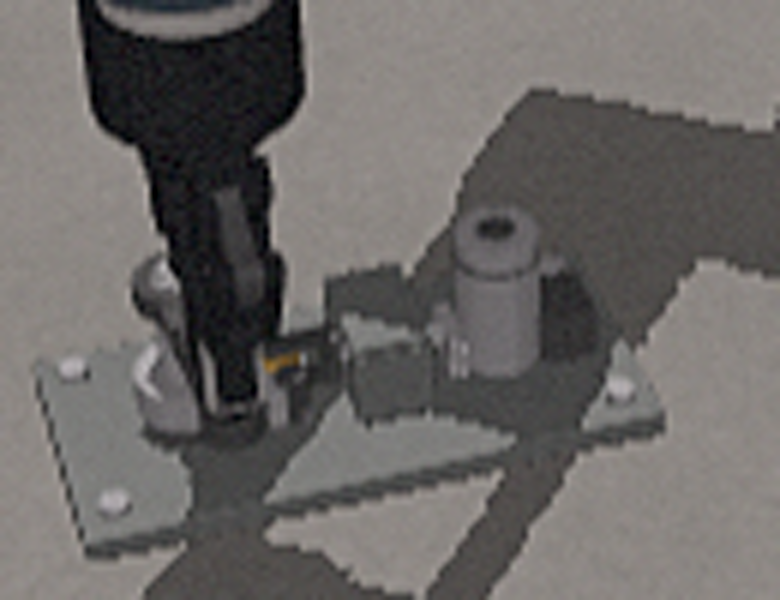

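View pics/t9.png

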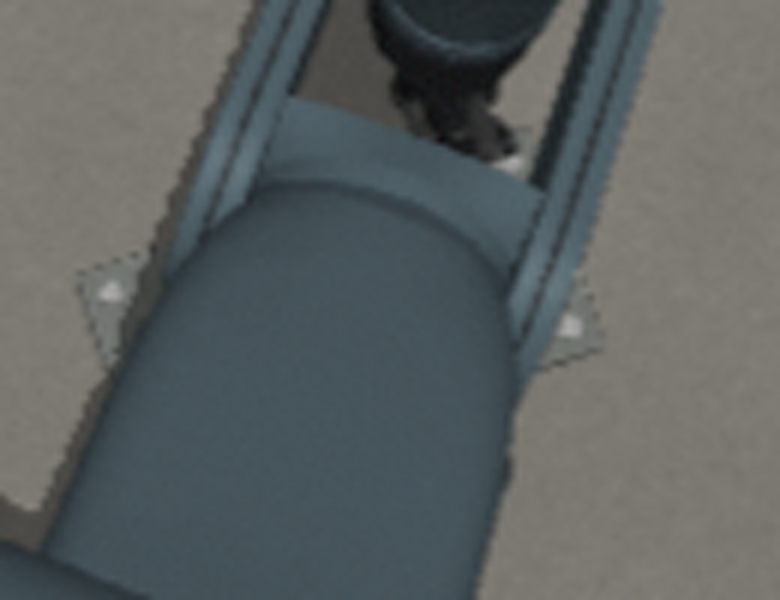

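The jaw is pressed on the roller (px 455,345), which sits in the vee. The crank is about 22° past the nose with no tangential load. Releasing and rising.

```bash
python3 -m handwheel '{"claw":[50,50,50,50],"slide":[[0,0,0],[0,0,0],[0,0,0],[0,0,0]],"delta_rot":[[0,0,0],[0,0,0],[0,0,0],[0,0,0]]}'; python3 cr.py; python3 -m handwheel '{"claw":[50,50,50,50,50,50],"slide":[[0,0,0.5],[0,0,1],[0,0,1],[0,0,1],[0,0,1],[0,0,0.5]],"delta_rot":[[0,0,0],[0,0,0],[0,0,0],[0,0,0],[0,0,0],[0,0,0]]}'; python3 - <<'E'
from h import *
C=np.array([.5452,-.1365])
u=np.array([-.337,.9415]); n=np.array([.9415,.337])
for k in range(2):
    c=read_camera('wrist'); save('w10_%d'%k,c['img']); P=wcloud(c)
    m=(abs(P[...,2]-.132)<.005)&(np.hypot(P[...,0]-.624,P[...,1]+.105)<.05)
    q=P[m]; ctr=(q.max(0)+q.min(0))/2; r=ctr[:2]-C; print(len(q),ctr.round(4),np.ptp(q,axis=0).round(3),np.degrees(np.arctan2(r[1],r[0])))
c=read_camera('scene'); save('s10',cv2.resize(c['img'][180:280,215:345],None,fx=6,fy=6,interpolation=2)); P=cloud(c)
for t in ['roller','knob_mid','collar','stud','can','wrench']:
    for d in spotter.mark_of(t,'scene')[:3]: print(t,round(d['score'],2),toworld(c,d['xyz']).round(4))
E
```

```text
t: 20.15
tool_pos: [0.6266, -0.1042, 0.1065]
orientation: [0.003, 0.569, 0.822, 0.001]
force: [-0.5, -0.2, 0.4]
grip_width: 0.05
t 20.15 th 21.6 R 0.0876 z 0.1065 Ftan -0.0 Frad -0.5 Fz 0.4 yaw 20.7 fix 0.011 0.04 g 0.05
t: 20.75
tool_pos: [0.6252, -0.1032, 0.2589]
orientation: [0.0, 0.569, 0.822, 0.001]
force: [0.8, 0.1, 1.1]
grip_width: 0.05
514 [ 0.6234 -0.1035  0.1304] [0.023 0.024 0.007] 22.887816532983198
503 [ 0.6234 -0.1027  0.1305] [0.023 0.023 0.007] 23.34426121179828
roller 0.81 [ 0.4988 -0.0066  0.0134]
roller 0.74 [ 0.4135  0.4172 -0.0042]
roller 0.64 [0.4883 0.4626 0.0012]
knob_mid 0.7 [ 0.6203 -0.0994  0.1105]
collar 0.81 [ 0.4308  0.231  -0.0006]
stud 0.56 [ 0.4016 -0.3662  0.0017]
stud 0.45 [ 5.417e-01  2.547e-01 -1.000e-04]
can 0.97 [ 0.569  -0.3962 -0.0045]
wrench 0.8 [ 0.4019 -0.3658  0.0032]
```

View pics/s10.png

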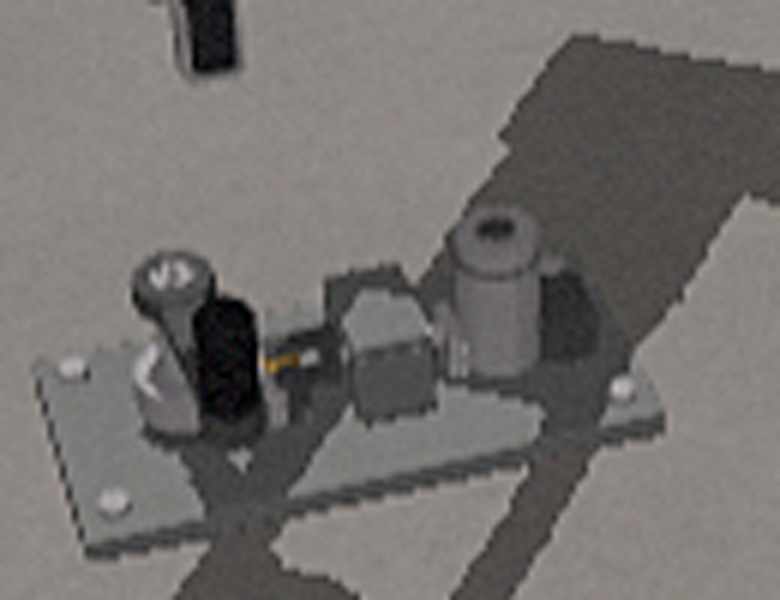

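View pics/w10_1.png

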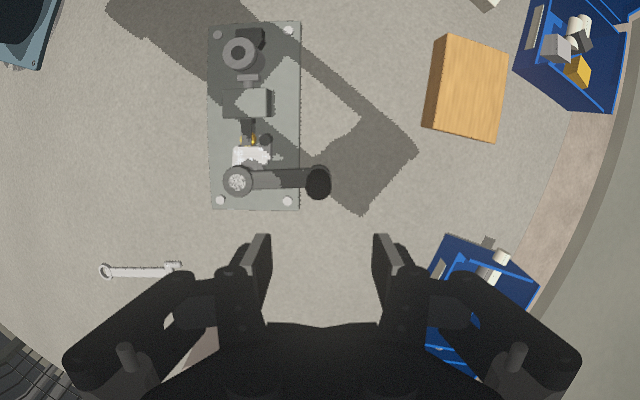

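The crank has stayed put at about 23°, and the roller is seated upright against the vee. I'll wait a moment, check once more and hand in.

```bash
python3 -m handwheel '{"claw":[50,50,50,50,50,50,50,50],"slide":[[0,0,0],[0,0,0],[0,0,0],[0,0,0],[0,0,0],[0,0,0],[0,0,0],[0,0,0]],"delta_rot":[[0,0,0],[0,0,0],[0,0,0],[0,0,0],[0,0,0],[0,0,0],[0,0,0],[0,0,0]]}'; python3 - <<'E'
from h import *
C=np.array([.5452,-.1365]); u=np.array([-.337,.9415]); n=np.array([.9415,.337])
c=read_camera('wrist'); P=wcloud(c)
m=(abs(P[...,2]-.132)<.005)&(np.hypot(P[...,0]-.624,P[...,1]+.105)<.05)
q=P[m]; ctr=(q.max(0)+q.min(0))/2; r=ctr[:2]-C; print(ctr.round(4),np.degrees(np.arctan2(r[1],r[0])))
m=(abs(P[...,2]-.077)<.004)&(np.hypot(P[...,0]-.4995,P[...,1]+.008)<.03); q=P[m][:,:2]
print('roller a,n',np.percentile(q@u,[1,99]).mean(),np.percentile(q@n,[1,99]).mean(),'seat -.1755 .4675')
print(env.sign_off())
E
```

```text
t: 22.0
tool_pos: [0.623, -0.1026, 0.2519]
orientation: [-0.005, 0.569, 0.822, -0.0]
force: [0.1, 0.8, 0.8]
grip_width: 0.0502
[ 0.6233 -0.1031  0.1303] 23.15828931678023
roller a,n -0.17601101905355626 0.46715730179086834 seat -.1755 .4675
the job is handed in; nothing more can be done
None
```

The roller is clamped in the vee, the crank is resting in the cam's dwell, and the job is handed in at about 22 s. No verdict is reported, so the points below are my own checks.

- **Placing:** I picked the grey steel roller rather than the pink or purple look-alike. It stood upright on the vee's floor about 6 mm short of the seat, clear of both jaw and vee, when I let go. I had aimed for 4 mm short, but the arm drifted a little on the last small moves. Lowering it onto the floor pressed with about 25 N.
- **Turning:** I held the knob and turned the crank counter-clockwise. Resistance peaked at about 10 N and changed to a forward pull at about 0° world angle, which I took as the nose. I stopped 22–23° past that, without feeling the stop pin.
- **Last checks:** After release the knob stayed at 23° (22.9°, 23.3° and 23.2° over about 1.3 s). The roller measured within about 1 mm of my estimate of the seat, which itself is good to about 2 mm. The can, wrench, collar and stud read within a few millimetres of where they started. One of the two stud detections landed on the wrench, so I ignored it.
- **Not measured directly:** I could not read the jaw's force on the roller. It is inferred from the crank's resistance and from the picture of the jaw against the roller.

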